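Rock the angle gauge over a ridge tile to its set mark and hold it

TASK

Pick up the dial angle gauge and set it level on the flat crown of the clay ridge tile, square across the tile and with the dial facing away from the robot as it stands now. Then, keeping its foot against the tile, rock it gently over the tile's right-hand shoulder (right as the robot looks) until the swinging pointer settles on the set mark of the dial, and hold it there so that the decorator can draw the border line along its foot: finish while still gripping the gauge, with its foot resting lightly on the shoulder. Leave the small tagines and the paint bowl where they are.

Things in the scene. Friction and masses are not known exactly. Their poses are not given: they have to be found in the camera images.
- gauge: Dial angle gauge, 0.33 to 0.55 kg, standing on its foot. Origin: centre of the foot's flat underside; z up, y along the foot, dial faces +x. Foot 140 mm along y, 40 along x, 12 high. Round dark case 104 mm across and 24 thick (dial parts to x = 16 mm), centred 62 mm up. On top a grip block.
- gauge_grip (a point): On the gauge's grip block, 134 mm above the foot's underside; axes as gauge. Block 20 mm thick along x, 40 mm along y, top at 152 mm above the underside. Pinch it from above across its thickness; fingertips below 114 mm would meet the thicker case.
- pointer (a joint): Swinging gravity pointer of the gauge, a slender black needle on a hub with a round counterweight: it always swings upright, settling within about 1 s. Value in rad: its place on the dial, 0 at the dial's top (gauge level), growing towards the gauge's +y side. When the gauge's top leans by an angle towards its own -y side the pointer reads plus that angle.
- mark (a joint): Set mark of the gauge, a black triangular tab (17 mm wide, 18 mm long) on the dial's rim pointing inwards, preset between 0.30 and 0.60 rad and stiff enough to stay there. Value in rad in the same sense as the pointer: 0 at the dial's top, growing towards the gauge's +y side.
- pointer_tip (a point): Tip of the needle, 42 mm from the dial's centre; z axis points from the dial's centre to the tip.
- mark_tip (a point): Inner tip of the triangular tab, 33 mm from the dial's centre; z axis points outwards from the dial's centre through the tab.
- tile: Half-round clay ridge tile, crown up on a dark wooden former and a plywood board 250 x 190 x 18 mm, fixed down. Origin: centre of the board's underside; x along the tile, away from the robot; y left. Tile 160 mm long, 140 wide: flat crown 20 mm wide, 78 mm above the bench, a round shoulder of 60 mm radius each side. Former 14 mm longer at each end, below the crown; handle rod to x = 149 mm.
- tile_crown (a point): Middle of the tile's flat crown, 78 mm above the bench; axes as tile.
- tile_shoulder (a point): Point inside the tile on the centre line of the right-hand (-y) shoulder's 60 mm radius: y = -10 mm, 18 mm above the bench, at mid length; axes as tile. A foot resting on that shoulder has its underside 60 mm from this centre line.
- tagine0: Small white tagine pot with cone lid, 72 mm wide, 73 mm high; origin at the centre of its underside. Leave it alone.
- tagine1: A second small tagine of the same size; origin at the centre of its underside. Leave it alone.
- bowl: Clay paint bowl, 104 mm wide at the rim, 44 mm high; origin at the centre of its underside. Leave it alone.
Not all that is in view belongs to the job. Leave any blue or brown look-alike of the gauge alone.

How it is judged (in metres and radians):
On the way, in this order (a step that is already met when the one before it is completed fails the run):
1. the gauge stands level on the tile's crown, square across it (contact force between gauge and tile above 0.4 N and angle between gauge's own z axis and vertical below 0.07 rad and y of tile_crown in the frame of gauge between -0.05 and 0.05 m and angle between the x axis of gauge and the x axis of tile, either way round below 0.15 rad), for 0.2 s.
2. on the way over, the gauge leans part of the way (0.10 to 0.22 rad) with its foot within 8 mm of the right-hand shoulder (value of joint pointer above 0.08 rad and angle between gauge's own z axis and vertical between 0.1 and 0.22 rad and z of tile_shoulder in the frame of gauge between -0.068 and -0.052 m), for 0.04 s.
At the end, for the whole second after the job is handed in: Still gripped (over 2 N), the gauge's foot rests on the tile's right shoulder: 0.3 to 30 N, underside 60 ± 7 mm from the shoulder's centre line, contact within foot and tile, square within 0.15 rad, foot origin over 50 mm above the bench; pointer still (0.3 rad/s), within 0.06 rad of the mark (angle between the z axis of pointer_tip and the z axis of mark_tip, either way round below 0.06 rad and velocity of joint pointer between -0.3 and 0.3 rad/s and contact force between gauge and tile between 0.3 and 30 N and contact force between the fingers and gauge above 2 N and z of tile_shoulder in the frame of gauge between -0.067 and -0.053 m and y of tile_shoulder in the frame of gauge between -0.067 and 0.067 m and x of tile_shoulder in the frame of gauge between -0.075 and 0.075 m and angle between the x axis of gauge and the x axis of tile, either way round below 0.15 rad and height (world z) of gauge above 0.05 m); the arm keeps its last pose, push and grip.
It fails at once if a tagine or the bowl is moved more than 20 mm (distance of any of tagine0, tagine1, bowl from where it was at the start of the episode above 0.02 m).
It fails at once if the gauge strikes or presses the tile with a peak of more than 120 N (contact force between gauge and tile above 120 N).
It also fails if it takes over 45 s, if anything falls off the work surface, if the arm or the gripper's body presses on something with over 40 N, if the wrist force passes 120 N, or if a joint passes its speed limit or range.

ROBOT

A 7-joint arm with a two-finger parallel gripper is mounted at the origin on the work surface. World frame = base frame: x ahead of the robot, y to its left, z up, the work surface at z = 0. Lengths are in mm, angles in rad, forces in N, time in s.
With the tool pointing down it reaches from about 400 to 875 mm from the base axis. Payload 4.4 kg.
Tool frame: the origin (TCP) lies on the centre line of the jaws, within the pads' length; the fingertips stand 22 mm ahead of it and the grasp point (between the pads) lies 3 mm ahead of it; z points along the fingers, y is the direction in which the jaws open and shut (so a half turn about z gives the same grasp; the last joint's range is limited). The gripper opens to 85 mm and grips with 20 to 120 N. Pads are 22 mm wide; open, the fingers measure 114 mm over their backs; the gripper's body (76 mm by 85 mm) begins 54 mm behind the grasp point. The pads swing forward as they close: fully open they stand 13 mm farther back than shut.
Start: joints at [1.248, 0.628, 0.038, 1.517, -0.027, 0.996, -0.02], TCP at [165.118, -628.692, 253.313] pointing down, gripper open.
Joint ranges: [-3.06, 3.06], [-0.37, 2.12], [-1.25, 1.32], [0.18, 2.47], [-1.1, 4.24], [0.23, 1.98], [-2.94, 2.94]. Speed limits (rad/s): [2.57, 2.57, 3.14, 3.14, 3.14, 3.14, 3.14].

INTERFACE

Orientations are given as [roll, pitch, yaw] about the fixed x, y, z axes, in that order (R = Rz(yaw) Ry(pitch) Rx(roll)).
In Python, from cell import ctrl gives the robot as it stands. The module is installed in compiled form; this text tells all that it offers.
- The arm moves only by the tool step_arm, never from a script. Its argument "commands" is a list of rows, each a list of 7 numbers: the shift along the tool's x, y, z in mm, then the turn, a rotation vector about the tool's x, y, z in degrees, then the closure in counts, from 0 (fully open) to 255 (shut). A call has 1 to 8 rows; each row is the pose to reach, as a shift and turn from the pose commanded when the call began, along the tool's axes at that moment; what a row does not reach only later rows make up. A row lasts 1/10 s, in which the tool goes at most 50 mm and 8.59 degrees, less where a joint would pass 70% of its speed; a pose out of reach is approached as far as the arm can. A call with a gripper value outside its range is refused whole. The fingers move at their own pace and stop on an object; the grip force is fixed at half the most. Time passes only in rows, so rows that repeat a pose let the fingers close. It gives the time, the measured TCP pose, the force and the opening at its end, in the units of the state.
- ctrl.read_state(): the state, without advancing time (a new reading comes with each control period).
- ctrl.get_image(name): name is "scene" or "top" or "wrist"; returns the picture (384x512x3 uint8, red, green, blue); there is no depth.
- ctrl.camera_info(name): a dict with "vertical_fov" (degrees; the focal length in pixels is half the picture's height over the tangent of half this angle, whatever the lens; pixels are square), "cx", "cy" (the principal point, pixels), "rvec" (rotation vector, rad) and "tvec" (3), from world to camera coordinates, as OpenCV has them. Camera axes: x right, y down, z forward; pixel columns grow to the right and rows downward; lengths in mm; the calibration is good to about 2 mm. The wrist camera is an equidistant fisheye: a pixel r from the principal point sees the ray r / f radians off the axis. A picture is of the moment at which its call begins: read the wrist's pose just before it. camera_info takes no time and is no camera call; for the wrist camera it gives the pose at the moment of the call.
- ctrl.finish_job(): hands the job in, once; it reports no verdict.
Trained networks look in the newest picture that a camera, given by its name, has taken for a name from the list of things; names that differ only in an ending like _2 or _b are one class to them, and where a whole thing is asked for, a point or a joint stands for the part that bears it (a point fixed in the world has none). Each returns a list of dicts, best first, with "p" (0 to 1); they miss things now and then, are a little off and sometimes report something else, mostly with a low value. They report only what shows in the picture. A call takes as long as a camera call. They do not tell look-alikes from the thing itself.
- ctrl.spot_in(thing, camera): "point" ([row, column] as shares, 0 to 1, of the picture: columns of its width, rows of its height, amid what is visible of it).
The state is a dict: "clock": time; "qpos": joint angles; "qd": joint speeds; "tau": joint torques, N m; "eef_pos": TCP position; "tool_rot": TCP orientation; "force": force on the tool from outside, world axes, zero at the start; "torque": the same for the moment, N m; "width": finger opening in mm.
Only numpy, scipy, OpenCV 4.12 (cv2) and the standard library are available. Lean on these libraries where they do the work, as an engineer would, in place of code of your own. Each camera call takes 0.05 s, during which the arm holds its last target. There are 200 camera calls.

## Working session

There is one attempt and no reset: what is moved stays moved. The work goes in short steps, Python scripts to look and compute and a tool call to move; the robot and the scene stay as the last step left them, time stands still between calls to the robot, and variables do not carry over. Pictures are saved under pics/ and viewed, about 8 in all and at most 12, crops included, and the job is handed in when it is done.

Besides the shell and the picture viewer there is one more tool, called after "Request:" as name(argument=value, ...), one argument or row to a line, values as JSON. step_arm: Moves the arm, as the interface text tells. Its arguments: {"type":"object","properties":{"commands":{"type":"array"}},"required":["commands"]}

```bash
mkdir -p pics
cat > h.py <<'E'
import numpy as np, cv2
from cell import ctrl
from scipy.spatial.transform import Rotation as R
def cam(n):
    c=ctrl.camera_info(n); f=192/np.tan(np.radians(c['vertical_fov'])/2)
    return c,f,R.from_rotvec(np.ravel(c['rvec'])).as_matrix(),np.ravel(c['tvec'])
def ray(n,u,v):
    c,f,M,t=cam(n); d=np.array([(u-c['cx']),(v-c['cy'])])/f
    if n=='wrist':
        r=np.hypot(*d); d3=np.array([*(d/r*np.sin(r)),np.cos(r)]) if r>0 else np.array([0,0,1.])
    else: d3=np.array([*d,1.])
    return -M.T@t, M.T@d3
def onz(n,u,v,z):
    o,d=ray(n,u,v); return o+d*(z-o[2])/d[2]
def proj(n,P):
    c,f,M,t=cam(n); p=M@np.asarray(P,float)+t
    if n=='wrist':
        r=np.hypot(p[0],p[1]); a=np.arctan2(r,p[2]); return np.array([c['cx'],c['cy']])+f*a*p[:2]/r
    return np.array([c['cx'],c['cy']])+f*p[:2]/p[2]
def snap(n,name,s=1,crop=None):
    im=ctrl.get_image(n)[:,:,::-1]
    if crop: im=im[crop[1]:crop[3],crop[0]:crop[2]]
    im=cv2.resize(im,None,fx=s,fy=s,interpolation=cv2.INTER_CUBIC); cv2.imwrite('pics/'+name,im); return im
E
python3 - <<'E'
from h import *
a=snap('scene','s0.png',1.5); b=snap('top','t0.png',1.5)
np.set_printoptions(precision=1,suppress=True)
for n in('scene','top'):
    o,_=ray(n,1,1); print(n,o)
    for th in('gauge','gauge_grip','tile','tile_crown','tagine0','bowl','mark_tip','pointer_tip'):
        for d in ctrl.spot_in(th,n)[:4]:
            v,u=d['point'][0]*384,d['point'][1]*512
            z={'gauge':62,'gauge_grip':140,'tile':70,'tile_crown':78}.get(th,40)
            print(n,th,round(d['p'],2),'px',np.array([u,v]),onz(n,u,v,z))
print(ctrl.read_state()['tool_rot'],ctrl.read_state()['clock'])
E
```

```text
scene [ 1033.9 -1004.2   968.8]
scene gauge 0.88 px [270.2 288.9] [ 702.6 -349.3   62. ]
scene gauge 0.72 px [228.2 212.9] [ 477.4 -178.6   62. ]
scene gauge 0.71 px [124.5 224.4] [ 265.4 -358.2   62. ]
scene gauge 0.58 px [186.  195.5] [ 334.9 -178.4   62. ]
scene gauge_grip 0.91 px [126.5 226.6] [ 340.8 -417.1  140. ]
scene gauge_grip 0.74 px [188.4 198.2] [ 406.7 -254.9  140. ]
scene gauge_grip 0.64 px [271.2 291.2] [ 735.9 -409.9  140. ]
scene gauge_grip 0.57 px [230.9 215.3] [ 535.9 -253.7  140. ]
scene tile 0.61 px [301.8 161.5] [550.2 127.4  70. ]
scene tile_crown 0.59 px [301.9 161.5] [554.6 117.4  78. ]
scene tagine0 0.93 px [316.  259.9] [ 749.3 -193.2   40. ]
scene tagine0 0.67 px [369.4 190.2] [768.5 139.3  40. ]
scene bowl 0.62 px [184.  293.1] [ 525.9 -448.7   40. ]
top [ 305.7 -113.7 1358.9]
top gauge 0.97 px [338.  294.7] [ 266.8 -346.9   62. ]
top gauge 0.77 px [272.  217.7] [ 476.2 -160.4   62. ]
top gauge 0.7 px [331.9 148.8] [ 683.  -331.1   62. ]
top gauge 0.59 px [273.5 271.5] [ 325.7 -167.6   62. ]
top gauge_grip 0.97 px [273.6 219.7] [ 460.7 -162.1  140. ]
top gauge_grip 0.96 px [275.1 267.7] [ 334.4 -168.3  140. ]
top gauge_grip 0.93 px [334.9 154.5] [ 644.4 -326.2  140. ]
top gauge_grip 0.66 px [337.5 299.5] [ 256.9 -331.5  140. ]
top tile 0.61 px [155.4 206.9] [497.3 169.1  70. ]
top tile_crown 0.92 px [154.4 201.2] [512.2 171.1  78. ]
top tagine0 0.72 px [285.3 135. ] [ 728. -196.   40.]
top tagine0 0.63 px [157.2 206.1] [504.3 170.7  40. ]
top tagine0 0.58 px [169.5 124. ] [752.3 149.5  40. ]
top bowl 0.86 px [371.9 208.9] [ 512.2 -450.6   40. ]
top mark_tip 0.75 px [168.9 127.2] [742.4 150.7  40. ]
top pointer_tip 0.47 px [272.2 218.3] [ 477.3 -161.8   40. ]
[-3.1 -0.   0.3] 0.9
```

View pics/s0.png

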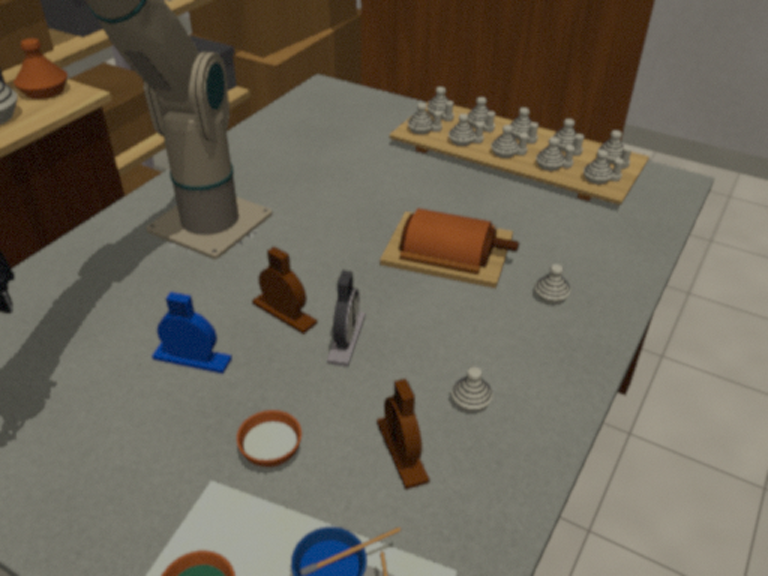

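View pics/t0.png

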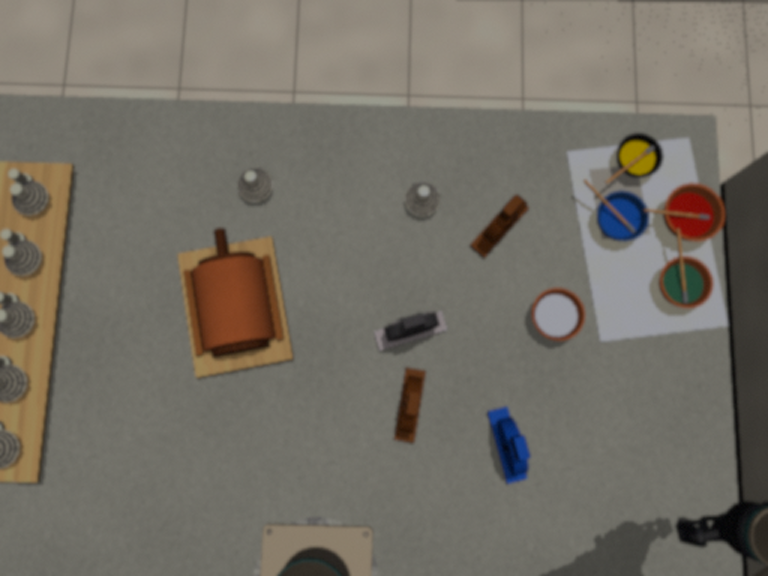

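The real gauge is the dark one with the silver foot, at scene (228,213) and top (273,219). The look-alikes are blue (scene 124,224) and brown (scene 186,196 and 270,289). The tile is at top (155,202), with its handle away from the robot. Next I'll check this in a crop and find where the wrist camera sits.

Run:
```python
from h import *
np.set_printoptions(precision=3,suppress=True)
a=snap('scene','c1.png',6,(190,165,270,255)); b=snap('top','c2.png',4,(110,145,310,245))
a=cv2.resize(a,(320,360)); cv2.imwrite('pics/c12.png',np.vstack([np.hstack([b[:360,:440],a])]))
s=ctrl.read_state(); T=R.from_euler('xyz',s['tool_rot']).as_matrix()
o,d=ray('wrist',cam('wrist')[0]['cx'],cam('wrist')[0]['cy'])
print('cam in tool',T.T@(o-np.array(s['eef_pos'])),'axis',T.T@d,'f',cam('wrist')[1],cam('wrist')[0]['cx'],cam('wrist')[0]['cy'])
M=cam('wrist')[2]; print('cam x in tool',T.T@M[0]); print('tool x,y world',T[:,0],T[:,1],s['qpos'],s['clock'])
# foot ends & tile board corners (top px, full-res) 
for p in [(376,331),(383,350),(441,312),(447,331)]: print('foot',onz('top',p[0]/1.5,p[1]/1.5,12)[:2])
for p in [(178,252),(273,237),(292,359),(197,378)]: print('board',onz('top',p[0]/1.5,p[1]/1.5,18)[:2])
print(onz('top',557/1.5,315/1.5,44),onz('top',422/1.5,192/1.5,73))
```

```text
cam in tool [  75.785   -0.314 -120.336] axis [-0.298 -0.     0.955] f 297.3186396354542 260.0686721806478 190.35327302480513
cam x in tool [-0.  1.  0.]
tool x,y world [0.967 0.254 0.   ] [ 0.254 -0.967  0.   ] [ 1.248  0.628  0.039  1.517 -0.027  0.996 -0.02 ] 1.0
foot [472.334 -99.753]
foot [ 435.408 -114.423]
foot [ 513.293 -226.761]
foot [ 475.905 -238.97 ]
board [619.028 296.674]
board [654.807 110.549]
board [412.959  61.022]
board [371.945 241.355]
[ 508.337 -447.864   44.   ] [ 738.282 -182.079   73.   ]
```

View pics/c12.png

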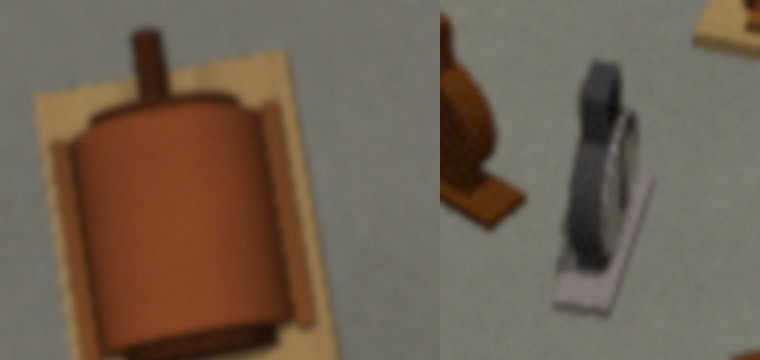

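The crop shows the dial facing +x, on the side away from the robot. That gives gauge ≈ (474,-170) with yaw 0.31, and tile crown ≈ (515,177) with yaw 0.21. I'm moving in front of the dial to read the mark from close by.

Request:
step_arm(
  commands=[
    [506, -371, 0, 0, 0, -3.1, 0],
    [506, -371, 0, 0, 0, -3.1, 0],
    [506, -371, 0, 0, 0, -3.1, 0],
    [506, -371, 0, 0, 0, -3.1, 0],
    [506, -371, 0, 0, 0, -3.1, 0],
    [506, -371, 0, 0, 0, -3.1, 0],
    [506, -371, 0, 0, 0, -3.1, 0],
    [506, -371, 0, 0, 0, -3.1, 0],
  ],
)

```text
clock: 1.8
eef_pos: [418.2, -316.5, 253.7]
tool_rot: [3.141, -0.001, 0.311]
force: [0.6, 0.2, 0.5]
width: 85.6
```

Request:
step_arm(
  commands=[
    [188, -123, 0, 0, 0, 0, 0],
    [188, -123, 0, 0, 0, 0, 0],
    [188, -123, 20, 0, -5, 0, 0],
    [188, -123, 40, 0, -12, 0, 0],
    [188, -123, 90, 0, -18, 0, 0],
    [188, -123, 135, 0, -25, 0, 0],
    [188, -123, 180, 0, -25, 0, 0],
    [188, -123, 180, 0, -25, 0, 0],
  ],
)

```text
clock: 2.6
eef_pos: [554.9, -141.1, 67.0]
tool_rot: [-3.135, 0.446, 0.316]
force: [-0.6, 0.7, -0.1]
width: 85.5
```

Run:
```python
from h import *
np.set_printoptions(precision=1,suppress=True)
s=ctrl.read_state();print(s['eef_pos'],s['tool_rot'],s['qpos'],s['clock'])
snap('wrist','w1.png',1.5)
for th in('gauge','mark_tip','pointer_tip','gauge_grip'):
    for d in ctrl.spot_in(th,'wrist')[:2]: print(th,round(d['p'],2),d['point'][1]*512,d['point'][0]*384)
# predicted
g=np.array([474.2,-170,0]);c,q=np.cos(.312),np.sin(.312);G=lambda x,y,z:g+np.array([c*x-q*y,q*x+c*y,z])
for P in[(16,0,62),(16,0,104),(10,0,152),(20,70,0),(20,-70,0)]: print(P,proj('wrist',G(*P)))
```

```text
[ 554.9 -141.1   67. ] [-3.1  0.4  0.3] [ 0.1  1.   0.1  1.5  0.1  1.1 -1.2] 2.6
gauge 0.84 259.8912 284.08320000000003
gauge 0.72 503.808 147.3024
pointer_tip 0.94 258.816 299.40479999999997
gauge_grip 0.92 506.112 145.1904
gauge_grip 0.62 258.816 281.3952
(16, 0, 62) [257.3 306.3]
(16, 0, 104) [257.2 363.3]
(10, 0, 152) [257.3 435.8]
(20, 70, 0) [174.2 234.3]
(20, -70, 0) [341.2 233.8]
```

View pics/w1.png

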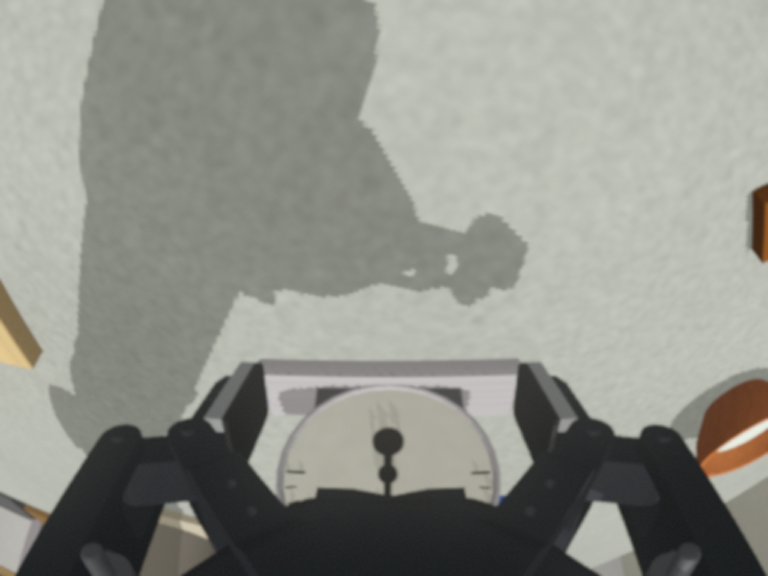

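The gripper body hides the top of the dial, so I'm raising 60 mm.

Request:
step_arm(
  commands=[
    [-26, 0, -54, 0, 0, 0, 0],
    [-26, 0, -54, 0, 0, 0, 0],
    [-26, 0, -54, 0, 0, 0, 0],
  ],
)

```text
clock: 3.15
eef_pos: [560.2, -144.9, 138.2]
tool_rot: [3.137, 0.428, 0.308]
force: [-0.1, -0.3, 0.2]
width: 85.4
```

Run:
```python
from h import *
np.set_printoptions(precision=1,suppress=True)
s=ctrl.read_state();print(s['eef_pos'],s['tool_rot'],s['clock'])
# rectify dial plane x=16 in gauge frame using the pose estimate
g=np.array([474.2,-170,0]);c,q=np.cos(.312),np.sin(.312);G=lambda x,y,z:g+np.array([c*x-q*y,q*x+c*y,z])
for th in('gauge','mark_tip','pointer_tip','gauge_grip'): pass
im=ctrl.get_image('wrist')[:,:,::-1]; cv2.imwrite('pics/w2raw.png',im)
ys=np.linspace(75,-75,600);zs=np.linspace(155,-5,600)
m=np.array([[proj('wrist',G(16,y,z)) for y in ys[::10]] for z in zs[::10]]).astype(np.float32)
m=cv2.resize(m,(600,600)); 
# dial seen from behind-left ordering: viewer in front sees +y on the right
out=cv2.remap(im,m[:,::-1,0].copy(),m[:,::-1,1].copy(),cv2.INTER_CUBIC); cv2.imwrite('pics/rect.png',out)
crop=cv2.resize(im[190:384,150:370],None,fx=2.4,fy=2.4,interpolation=cv2.INTER_CUBIC)
cv2.imwrite('pics/w2.png',crop)
for th in('mark_tip','pointer_tip','gauge_grip'):
    for d in ctrl.spot_in(th,'wrist')[:2]: print(th,round(d['p'],2),d['point'][1]*512,d['point'][0]*384)
```

```text
[ 560.2 -144.9  138.2] [3.1 0.4 0.3] 3.15Traceback (most recent call last):
  File "<stdin>", line 9, in <module>
  File "h.py", line 16, in proj
    c,f,M,t=cam(n); p=M@np.asarray(P,float)+t
            ~~~^^^
  File "h.py", line 5, in cam
    c=ctrl.camera_info(n); f=192/np.tan(np.radians(c['vertical_fov'])/2)
ValueError: time passes only in moves, steps and waits
```

```bash
python3 - <<'E'
s=open('h.py').read()
s=s.replace("def cam(n):\n","C={}\ndef cam(n):\n    if n not in C: C[n]=cam0(n)\n    return C[n]\ndef cam0(n):\n")
open('h.py','w').write(s)
E
cat > rect.py <<'E'
from h import *
def rect(im,g,yaw,lean=0,x=16):
    c,q=np.cos(yaw),np.sin(yaw)
    ys=np.linspace(-75,75,600);zs=np.linspace(155,-5,640)
    m=np.array([[proj('wrist',[g[0]+c*x-q*y,g[1]+q*x+c*y,z]) for y in ys[::10]] for z in zs[::10]]).astype(np.float32)
    m=cv2.resize(m,(600,640)); return cv2.remap(im,m[...,0].copy(),m[...,1].copy(),cv2.INTER_CUBIC)
E
python3 - <<'E'
from rect import *
C.clear(); cam('wrist')
im=ctrl.get_image('wrist')[:,:,::-1]; cv2.imwrite('pics/w2raw.png',im); cv2.imwrite('pics/rect.png',cv2.resize(rect(im,(474.2,-170),.312)[:600],None,fx=1,fy=1))
np.save('wcam.npy',np.array(cam('wrist'),dtype=object),allow_pickle=True)
for th in('mark_tip','pointer_tip','gauge_grip','gauge'):
    for d in ctrl.spot_in(th,'wrist')[:2]: print(th,round(d['p'],2),d['point'][1]*512,d['point'][0]*384)
E
```

```text
mark_tip 0.82 231.5776 283.0848
pointer_tip 0.96 255.8976 236.3904
pointer_tip 0.56 210.0224 311.808
gauge_grip 0.91 328.4992 314.304
gauge_grip 0.89 250.624 243.30240000000003
gauge 0.81 252.416 246.4896
gauge 0.69 206.2848 313.6896
```

View pics/rect.png

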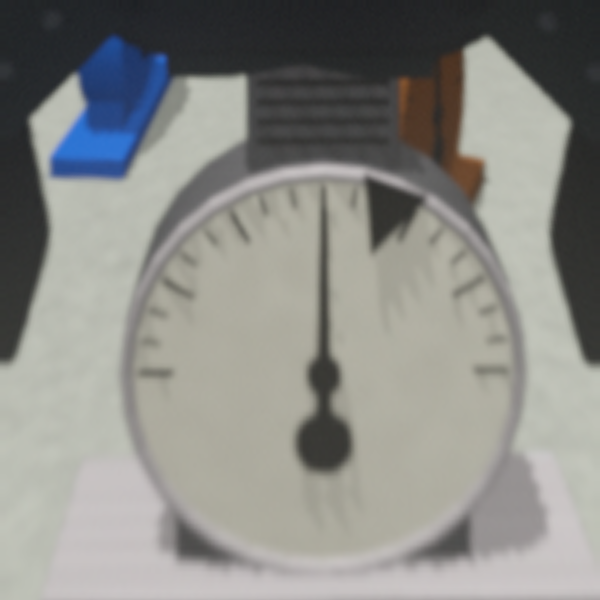

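The rectified view shows the hub at (323,375), the mark's inner tip at (372,253) and its base middle at (396,189), so the mark reads ≈ 0.38 rad. The pointer reads ≈ 0. The sizes agree: the mark tip is 33 mm from the hub. The gauge centre corrects to (472,-164.5). I'm moving to the grasp.

Request:
step_arm(
  commands=[
    [-33, 0, -73, 0, 8, 0, 0],
    [-33, 0, -73, 0, 16, 0, 0],
    [-33, 0, -73, 0, 24.5, 0, 0],
    [-33, 0, -73, 0, 24.5, 0, 0],
  ],
)

```text
clock: 3.85
eef_pos: [553.9, -145.9, 213.7]
tool_rot: [-3.141, 0.012, 0.306]
force: [-1.6, -1.0, 0.2]
width: 85.2
```

Request:
step_arm(
  commands=[
    [-83, -7, 0, 0, 0, -8.5, 0],
    [-83, -7, 0, 0, 0, -17, 0],
    [-83, -7, 0, 0, 0, -25.5, 0],
    [-83, -7, 0, 0, 0, -34, 0],
    [-83, -7, 0, 0, 0, -42.5, 0],
    [-83, -7, 0, 0, 0, -51, 0],
    [-83, -7, 0, 0, 0, -59.5, 0],
    [-83, -7, 0, 0, 0, -68, 0],
  ],
)

```text
clock: 4.65
eef_pos: [477.8, -161.7, 213.1]
tool_rot: [-3.129, 0.003, 1.504]
force: [0.2, 0.0, 0.1]
width: 85.5
```

Request:
step_arm(
  commands=[
    [0, 0, 0, 0, 0, -8.5, 0],
    [0, 0, 0, 0, 0, -17, 0],
    [0, 0, 0, 0, 0, -22.4, 0],
    [0, 0, 0, 0, 0, -22.4, 0],
    [0, 0, 0, 0, 0, -22.4, 0],
  ],
)

```text
clock: 5.15
eef_pos: [477.7, -161.9, 213.4]
tool_rot: [-3.131, -0.001, 1.887]
force: [-0.4, -0.1, 0.2]
width: 85.1
```

Run:
```python
from h import *
np.set_printoptions(precision=2,suppress=True)
s=ctrl.read_state();print(s['eef_pos'],s['tool_rot'],s['qpos'],s['clock'])
cam('wrist'); snap('wrist','w3.png',1.5)
for d in ctrl.spot_in('gauge_grip','wrist')[:2]:
    u,v=d['point'][1]*512,d['point'][0]*384; print(d['p'],u,v,onz('wrist',u,v,150))
c,q=np.cos(.312),np.sin(.312)
for x,y in[(10,20),(10,-20),(-10,20),(-10,-20)]: print(proj('wrist',[472.4+c*x-q*y,-164.5+q*x+c*y,152])*1.5)
```

```text
[ 477.72 -161.92  213.36] [-3.13 -0.    1.89] [ 0.59  0.52 -0.47  1.95  0.33  0.77  0.25] 5.15
0.9 346.6752 306.70079999999996 [ 567.72 -215.54  150.  ]
0.86 56.4224 264.8064 [ 320.86 -266.19  150.  ]
[402.34 287.12]
[401.17 370.19]
[355.62 286.81]
[357.71 369.7 ]
```

View pics/w3.png

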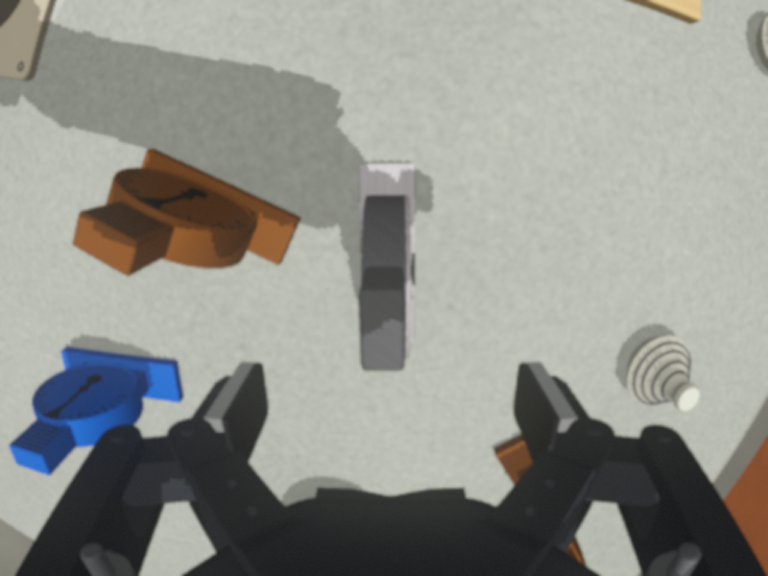

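The grip block shows at (382,328) in the picture, with the jaws either side of it and square to it. I'm descending with about a 4 mm correction and closing.

Request:
step_arm(
  commands=[
    [-1, -4, 40, 0, 0, 0, 0],
    [-1, -4, 73, 0, 0, 0, 0],
    [-1, -4, 73, 0, 0, 0, 0],
    [-1, -4, 73, 0, 0, 0, 255],
    [-1, -4, 73, 0, 0, 0, 255],
    [-1, -4, 73, 0, 0, 0, 255],
    [-1, -4, 73, 0, 0, 0, 255],
    [-1, -4, 73, 0, 0, 0, 255],
  ],
)

```text
clock: 6.05
eef_pos: [474.3, -164.7, 142.3]
tool_rot: [-3.135, 0.002, 1.889]
force: [-0.9, 0.7, 2.8]
width: 19.1
```

Request:
step_arm(
  commands=[
    [0, 0, 0, 0, 0, 0, 255],
    [0, 0, -20, 0, 0, 0, 255],
    [0, 0, -50, 0, 0, 0, 255],
    [0, 0, -85, 0, 0, 0, 255],
    [0, 0, -120, 0, 0, 0, 255],
    [0, 0, -120, 0, 0, 0, 255],
    [0, 0, -120, 0, 0, 0, 255],
  ],
)

```text
clock: 6.75
eef_pos: [473.9, -164.4, 261.2]
tool_rot: [-3.133, 0.001, 1.888]
force: [-0.5, 0.5, -3.8]
width: 18.7
```

Request:
step_arm(
  commands=[
    [30, 20, 0, 0, 0, 0.8, 255],
    [70, 48, 0, 0, 0, 2, 255],
    [110, 75, 0, 0, 0, 3, 255],
    [150, 103, 0, 0, 0, 4, 255],
    [185, 127, 0, 0, 0, 5.8, 255],
    [205, 140, 0, 0, 0, 5.8, 255],
    [212, 145, 0, 0, 0, 5.8, 255],
    [212, 145, 0, 0, 0, 5.8, 255],
  ],
)

```text
clock: 7.55
eef_pos: [544.8, 83.2, 258.2]
tool_rot: [-3.13, 0.001, 1.79]
force: [-0.5, 0.3, -3.7]
width: 19.1
```

Run:
```python
from h import *
np.set_printoptions(precision=2,suppress=True)
s=ctrl.read_state();print(s['eef_pos'],s['tool_rot'],s['force'],s['qpos'],s['clock'])
cam('wrist'); im=snap('wrist','w4.png',1.5)
cx=np.array([514.7,177.4]);c,q=np.cos(.211),np.sin(.211)
for z,L,W in[(18,125,95),(78,80,10)]:
    p=[proj('wrist',[cx[0]+c*x-q*y,cx[1]+q*x+c*y,z])*1.5 for x,y in[(L,W),(L,-W),(-L,-W),(-L,W)]]
    print(np.array(p)); cv2.polylines(im,[np.array(p,np.int32)],True,(0,255,0),1)
cv2.imwrite('pics/w4o.png',im)
```

```text
[544.81  83.24 258.15] [-3.13  0.    1.79] [-0.53  0.28 -3.69] [ 0.12  0.52 -0.49  1.77  0.29  0.93 -0.27] 7.55
[[536.37  20.35]
 [529.9  242.66]
 [237.36 239.99]
 [234.07  20.6 ]]
[[500.09 107.61]
 [499.46 136.63]
 [263.24 135.97]
 [263.02 107.32]]
```

View pics/w4o.png

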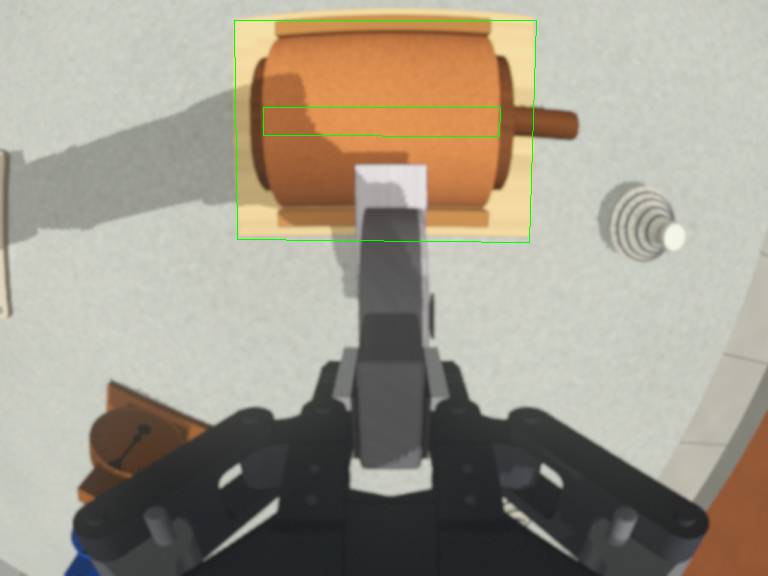

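The green overlay matches the tile and board to about 2 mm, and the gauge hangs square to the tile. I'm going over the crown and down to just above it.

Request:
step_arm(
  commands=[
    [35, -3, 0, 0, 0, 0, 255],
    [75, -7, 0, 0, 0, 0, 255],
    [98, -9, 10, 0, 0, 0, 255],
    [98, -9, 25, 0, 0, 0, 255],
    [98, -9, 32, 0, 0, 0, 255],
    [98, -9, 32, 0, 0, 0, 255],
    [98, -9, 32, 0, 0, 0, 255],
  ],
)

```text
clock: 8.3
eef_pos: [516.2, 174.3, 227.8]
tool_rot: [-3.133, 0.002, 1.785]
force: [0.9, 0.8, -3.3]
width: 19.0
```

Request:
step_arm(
  commands=[
    [0, 0, 1.5, 0, 0, 0, 255],
    [0, 0, 3, 0, 0, 0, 255],
    [0, 0, 3, 0, 0, 0, 255],
  ],
)

```text
clock: 8.6
eef_pos: [515.8, 176.0, 225.0]
tool_rot: [-3.133, 0.001, 1.787]
force: [-0.5, -1.1, -4.2]
width: 19.3
```

Request:
step_arm(
  commands=[
    [0, 0, 1, 0, 0, 0, 255],
    [0, 0, 2, 0, 0, 0, 255],
    [0, 0, 3, 0, 0, 0, 255],
    [0, 0, 3, 0, 0, 0, 255],
  ],
)

```text
clock: 9.0
eef_pos: [515.5, 176.2, 221.7]
tool_rot: [-3.133, 0.001, 1.788]
force: [-0.5, -0.9, -3.4]
width: 19.0
```

Request:
step_arm(
  commands=[
    [0, 0, 1, 0, 0, 0, 255],
    [0, 0, 1, 0, 0, 0, 255],
  ],
)

```text
clock: 9.2
eef_pos: [515.6, 176.2, 220.7]
tool_rot: [-3.133, 0.001, 1.787]
force: [0.1, 0.2, -3.4]
width: 19.4
```

Request:
step_arm(
  commands=[
    [0, 0, 1, 0, 0, 0, 255],
    [0, 0, 1, 0, 0, 0, 255],
  ],
)

```text
clock: 9.4
eef_pos: [515.8, 176.3, 220.5]
tool_rot: [-3.133, 0.001, 1.787]
force: [-2.0, -0.3, 3.2]
width: 19.5
```

Request:
step_arm(
  commands=[
    [0, 0, 0, 0, 0, 0, 255],
    [0, 0, 0, 0, 0, 0, 255],
    [0, 0, 0, 0, 0, 0, 255],
    [0, 0, 0, 0, 0, 0, 255],
  ],
)

```text
clock: 9.8
eef_pos: [515.8, 176.3, 220.5]
tool_rot: [-3.134, 0.001, 1.787]
force: [-2.0, -0.6, 5.6]
width: 18.9
```

Run:
```python
import numpy as np
h=142.5
def tcp(t): 
    n=np.array([-np.sin(t),np.cos(t)]);e=np.array([np.cos(t),np.sin(t)])
    return np.array([-10,18])+60*n+(10+60*t)*e+h*n
a0=0
for base in(0,.16):
    for t in np.arange(base,.39,.02):
        d=tcp(t)-tcp(base)
        # tool leaned by base: tool x ~ e(base), tool z ~ -n(base)
        n=np.array([-np.sin(base),np.cos(base)]);e=np.array([np.cos(base),np.sin(base)])
        print(base,round(t,2),'x %.1f z %.1f deg %.2f'%(d@e,-d@n,np.degrees(t-base)))
from cell import ctrl
s=ctrl.read_state();print(s['force'],s['eef_pos'],s['tool_rot'],s['clock'])
```

```text
0 0.0 x 0.0 z 0.0 deg 0.00
0 0.02 x -2.9 z -0.2 deg 1.15
0 0.04 x -5.7 z -0.3 deg 2.29
0 0.06 x -8.6 z -0.5 deg 3.44
0 0.08 x -11.4 z -0.5 deg 4.58
0 0.1 x -14.3 z -0.6 deg 5.73
0 0.12 x -17.2 z -0.6 deg 6.88
0 0.14 x -20.0 z -0.6 deg 8.02
0 0.16 x -22.9 z -0.5 deg 9.17
0 0.18 x -25.8 z -0.5 deg 10.31
0 0.2 x -28.7 z -0.3 deg 11.46
0 0.22 x -31.6 z -0.2 deg 12.61
0 0.24 x -34.4 z 0.0 deg 13.75
0 0.26 x -37.3 z 0.2 deg 14.90
0 0.28 x -40.2 z 0.5 deg 16.04
0 0.3 x -43.1 z 0.8 deg 17.19
0 0.32 x -46.0 z 1.1 deg 18.33
0 0.34 x -48.9 z 1.5 deg 19.48
0 0.36 x -51.8 z 1.8 deg 20.63
0 0.38 x -54.7 z 2.3 deg 21.77
0.16 0.16 x 0.0 z 0.0 deg 0.00
0.16 0.18 x -2.9 z -0.4 deg 1.15
0.16 0.2 x -5.7 z -0.7 deg 2.29
0.16 0.22 x -8.6 z -1.0 deg 3.44
0.16 0.24 x -11.5 z -1.3 deg 4.58
0.16 0.26 x -14.3 z -1.5 deg 5.73
0.16 0.28 x -17.2 z -1.8 deg 6.88
0.16 0.3 x -20.1 z -1.9 deg 8.02
0.16 0.32 x -23.0 z -2.1 deg 9.17
0.16 0.34 x -25.9 z -2.2 deg 10.31
0.16 0.36 x -28.9 z -2.2 deg 11.46
0.16 0.38 x -31.8 z -2.3 deg 12.61
[-1.96749597 -0.59811343  5.57999519] [515.76115616 176.2877257  220.45872873] [-3.13350993e+00  9.52839934e-04  1.78727875e+00] 9.8
```

Step 1 contact has been held for over 0.4 s at about 8 N, level. I'm now rolling over the shoulder to 0.16 rad.

Request:
step_arm(
  commands=[
    [-2.9, 0, -0.3, 0, 1.15, 0, 255],
    [-5.7, 0, -0.5, 0, 2.29, 0, 255],
    [-8.6, 0, -0.6, 0, 3.44, 0, 255],
    [-11.4, 0, -0.7, 0, 4.58, 0, 255],
    [-14.3, 0, -0.8, 0, 5.73, 0, 255],
    [-17.2, 0, -0.8, 0, 6.88, 0, 255],
    [-20, 0, -0.8, 0, 8.02, 0, 255],
    [-22.9, 0, -0.7, 0, 9.17, 0, 255],
  ],
)

```text
clock: 10.6
eef_pos: [520.5, 153.2, 220.3]
tool_rot: [-3.132, -0.161, 1.786]
force: [-0.8, -1.0, -3.7]
width: 19.2
```

Request:
step_arm(
  commands=[
    [0, 0, 0, 0, 0, 0, 255],
    [0, 0, 0, 0, 0, 0, 255],
    [0, 0, 0, 0, 0, 0, 255],
    [0, 0, 0, 0, 0, 0, 255],
    [0, 0, 0, 0, 0, 0, 255],
    [0, 0, 0, 0, 0, 0, 255],
  ],
)

```text
clock: 11.2
eef_pos: [520.5, 154.2, 220.6]
tool_rot: [-3.133, -0.159, 1.787]
force: [0.6, 0.1, -4.6]
width: 19.3
```

Request:
step_arm(
  commands=[
    [-2.9, 0, -0.2, 0, 1.15, 0, 255],
    [-5.7, 0, -0.4, 0, 2.29, 0, 255],
    [-8.6, 0, -0.6, 0, 3.44, 0, 255],
    [-11.5, 0, -0.9, 0, 4.58, 0, 255],
    [-15.7, 0, -1.2, 0, 6.3, 0, 255],
    [-20.1, 0, -1.5, 0, 8.02, 0, 255],
    [-25.9, 0, -1.7, 0, 10.31, 0, 255],
    [-31.8, 0, -1.8, 0, 12.6, 0, 255],
  ],
)

```text
clock: 12.0
eef_pos: [527.7, 122.0, 217.4]
tool_rot: [-3.133, -0.381, 1.784]
force: [-0.2, -0.6, -3.5]
width: 19.0
```

Request:
step_arm(
  commands=[
    [0, 0, 0, 0, 0, 0, 255],
    [0, 0, 0, 0, 0, 0, 255],
    [0, 0, 0, 0, 0, 0, 255],
  ],
)

```text
clock: 12.3
eef_pos: [527.2, 123.6, 217.7]
tool_rot: [-3.133, -0.379, 1.785]
force: [0.7, 0.5, -3.8]
width: 19.4
```

Request:
step_arm(
  commands=[
    [0, 0, 0.7, 0, 0, 0, 255],
    [0, 0, 0.7, 0, 0, 0, 255],
  ],
)

```text
clock: 12.5
eef_pos: [527.1, 124.0, 216.9]
tool_rot: [-3.133, -0.379, 1.786]
force: [-0.2, 0.8, -3.9]
width: 19.3
```

Request:
step_arm(
  commands=[
    [0, 0, 0.6, 0, 0, 0, 255],
    [0, 0, 0.6, 0, 0, 0, 255],
  ],
)

```text
clock: 12.7
eef_pos: [527.1, 123.7, 216.1]
tool_rot: [-3.132, -0.379, 1.785]
force: [-0.4, -0.3, -4.7]
width: 19.0
```

Request:
step_arm(
  commands=[
    [0, 0, 0.5, 0, 0, 0, 255],
    [0, 0, 0.5, 0, 0, 0, 255],
  ],
)

```text
clock: 12.9
eef_pos: [527.3, 123.6, 215.9]
tool_rot: [-3.132, -0.379, 1.784]
force: [-0.8, -1.9, -1.2]
width: 19.5
```

Request:
step_arm(
  commands=[
    [0, 0, 0.4, 0, 0, 0, 255],
    [0, 0, 0.4, 0, 0, 0, 255],
    [0, 0, 0.4, 0, 0, 0, 255],
    [0, 0, 0.4, 0, 0, 0, 255],
  ],
)

```text
clock: 13.3
eef_pos: [527.3, 123.8, 215.9]
tool_rot: [-3.133, -0.379, 1.784]
force: [-1.7, -3.1, 6.1]
width: 19.3
```

Run:
```python
from h import *
np.set_printoptions(precision=3,suppress=True)
s=ctrl.read_state();P=np.array(s['eef_pos']);T=R.from_euler('xyz',s['tool_rot']).as_matrix();print(P,s['force'],s['torque'],s['clock'])
ex,ey,ez=T[:,1],T[:,0],-T[:,2]   # gauge axes
O=P-142.5*ez
c,q=np.cos(.211),np.sin(.211);S=np.array([514.7+q*10,177.4-c*10,18])
d=S-O;print('shoulder in gauge',d@ex,d@ey,d@ez,'lean',np.arccos(ez[2]),'O',O,'sq',np.arctan2(ex[1],ex[0])-.211)
ctr=O+62*ez+16*ex
# stack frames to cut noise, rectify dial plane: 4px/mm
ims=[ctrl.get_image('scene')[:,:,::-1].astype(np.float32) for _ in range(4)]
im=np.mean(ims,0).astype(np.uint8)
src=np.array([proj('scene',ctr+a*ey+b*ez) for a,b in[(-75,90),(75,90),(75,-70),(-75,-70)]],np.float32)
H=cv2.getPerspectiveTransform(src,np.array([(0,0),(450,0),(450,480),(0,480)],np.float32))
r=cv2.warpPerspective(im,H,(450,480),flags=cv2.INTER_CUBIC)
x0,y0=src.mean(0).astype(int)-[30,35]
k=cv2.resize(im[y0:y0+70,x0:x0+50],(343,480),interpolation=cv2.INTER_CUBIC)
cv2.imwrite('pics/fin.png',np.hstack([r,k]))
```

```text
[527.308 123.776 215.864] [-1.719 -3.078  6.087] [-0.589  0.42   0.197] 13.3
shoulder in gauge 0.7778384418408659 -31.35820979012919 -57.99688025168878 lean 0.3792413354542995 O [514.916 175.056  83.489] sq 0.005431929109960737
```

View pics/fin.png

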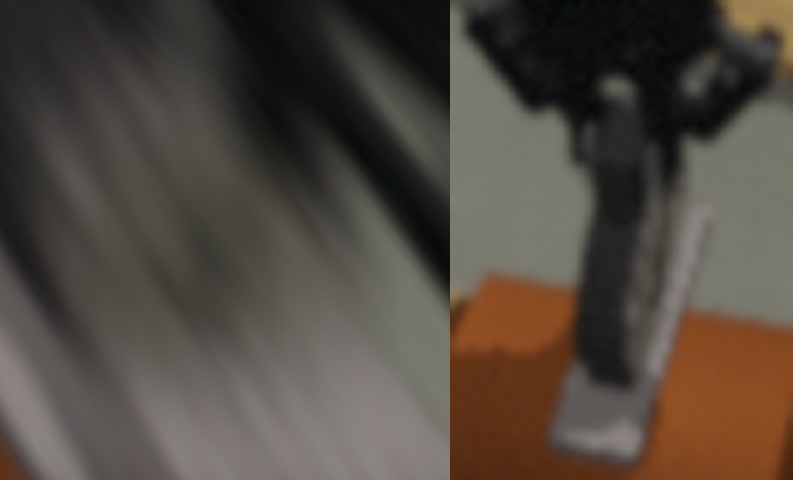

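The scene view is too oblique to read the dial. The wrist camera is fixed to the tool, so comparing its picture now with the one before contact will show any turning in the grip.

Run:
```python
from h import *
im=snap('wrist','w5.png',1.5); a=cv2.imread('pics/w4.png'); 
cr=lambda i:cv2.resize(i[140:480,300:490],(380,590)[:1]+(600,),interpolation=cv2.INTER_CUBIC)
cv2.imwrite('pics/cmp.png',np.hstack([cr(a),cr(im)]))
# shift of gauge parts between pictures, by template matching on case and foot
g0,g1=[cv2.cvtColor(i,cv2.COLOR_BGR2GRAY) for i in(a,im)]
for n,(x0,y0,x1,y1) in dict(footend=(352,158,432,222),caseblock=(352,290,436,340),blockend=(350,440,432,478)).items():
    t=g0[y0:y1,x0:x1]; r=cv2.matchTemplate(g1[y0-25:y1+25,x0-25:x1+25],t,cv2.TM_CCOEFF_NORMED); _,m,_,l=cv2.minMaxLoc(r); print(n,m,np.array(l)-25)
# expected shift of foot end for 0.05 rad turn about the grip
C.clear();s=ctrl.read_state();P=np.array(s['eef_pos']);T=R.from_euler('xyz',s['tool_rot']).as_matrix()
for d in(0,.05):
    for y,h in((70,12),(0,152)):
        v=np.array([0,y,h-139]);y2=v[1]*np.cos(d)-v[2]*np.sin(d);z2=v[1]*np.sin(d)+v[2]*np.cos(d)
        print(d,proj('wrist',P+T[:,0]*y2-T[:,2]*(z2-3))*1.5)
```

```text
footend 0.816001296043396 [-1  3]
caseblock 0.6426650285720825 [0 2]
blockend 0.9808241724967957 [0 0]
0 [390.80945091 161.87922858]
0 [391.36143157 420.58824312]
0.05 [390.81659055 150.724148  ]
0.05 [391.35900155 422.33082876]
```

View pics/cmp.png

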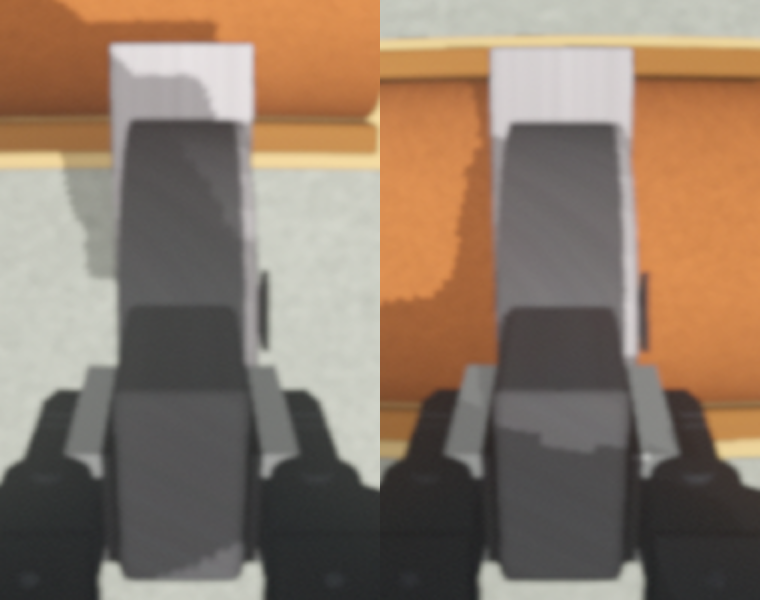

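In the grip the gauge has turned only about 0.01 rad since before contact, so the lean is ≈ 0.37 against the mark at 0.38. One short settle and force check, then I'll hand in.

Request:
step_arm(
  commands=[
    [0, 0, -0.1, 0, 0.3, 0, 255],
    [0, 0, -0.1, 0, 0.3, 0, 255],
    [0, 0, -0.1, 0, 0.3, 0, 255],
    [0, 0, -0.1, 0, 0.3, 0, 255],
    [0, 0, -0.1, 0, 0.3, 0, 255],
    [0, 0, -0.1, 0, 0.3, 0, 255],
    [0, 0, -0.1, 0, 0.3, 0, 255],
    [0, 0, -0.1, 0, 0.3, 0, 255],
  ],
)

```text
clock: 14.35
eef_pos: [527.4, 123.3, 215.8]
tool_rot: [-3.133, -0.384, 1.784]
force: [-2.3, -3.4, 6.4]
width: 19.4
```

```bash
python3 -c "
from cell import ctrl
print(ctrl.read_state()['force']); print(ctrl.finish_job())"
```

```text
[-2.31964092 -3.41815895  6.43465451]
the job is handed in; nothing more can be done
None
```

The job is handed in at about 14.4 s. The gauge is still gripped and leaning over the tile's right-hand shoulder, with its foot resting on it.

**What I did**
- I read the set mark at about 0.38 rad in a straightened close-up of the dial, then gripped the real gauge by its block.
- I set it level on the crown, dial facing away from the robot, and held it there for over 0.4 s at 7–9 N.
- I rocked it over the right shoulder, with a 0.6 s pause at 0.16 rad. During that pause the foot was slightly off the tile, by about 1–2 mm.
- I went on to a 0.384 rad tool lean and pressed the foot lightly onto the shoulder.

**Last checks**
- **Lean:** the gauge had turned about 0.01 rad in the grip, so its own lean is about 0.37 rad, against the mark at 0.38 and a tolerance of 0.06.
- **Contact force:** about 11 N on the shoulder, with the grip holding at 19.4 mm.
- **Squareness:** within 0.01 rad of the tile.
- **Foot to shoulder centre line:** I worked it out as 58 mm rather than 60, which is within the 7 mm tolerance. I put it down to a few millimetres of error in my tile position.

**Not confirmed:** I could not read the pointer directly in the final pose. The scene camera saw the dial too obliquely, so the match to the mark rests on the lean measurements. The tagines and bowl were kept clear of the path, but I did not measure them again at the end.

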